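Find and release the latched key of a valve switch box

TASK

One of the four identical white keys on the valve switch box has been left latched down. Tap all four keys lightly with the fingertips, going from left to right as seen from the robot, to feel which one it is, then press that key firmly down and let it spring up, so that all four keys stand up. Do not latch another key, press no harder than needed, and leave the things round the box where they are; nothing is to be picked up.

Things in the scene. Friction and masses are not known exactly. Their poses are not given: they have to be found in the camera images.
- switch_box: valve switch box fixed to the bench: grey case, flat aluminium top, 130 (x) x 244 (y) x 60 mm high, brass barbs at its back. Origin: centre of its underside; x points to its back, y to its left end. On top, a row of four identical white push-push keys at y = +78, +26, -26, -78 mm, x = -18 mm in its frame, 20 mm apart edge to edge; which numbered key is in which place changes.
- key_1_top (a point): centre of the top face of key 1, one of the four identical white keys; moves with it. The cap is 34 (x) x 32 (y) mm and a key that is up stands 17 mm above the box's top, so its top is 77 mm above the bench. The numbers do not tell the place in the row.
- key_2_top (a point): centre of the top face of key 2, one of the four identical white keys; moves with it. The cap is 34 (x) x 32 (y) mm and a key that is up stands 17 mm above the box's top, so its top is 77 mm above the bench. The numbers do not tell the place in the row.
- key_3_top (a point): centre of the top face of key 3, one of the four identical white keys; moves with it. The cap is 34 (x) x 32 (y) mm and a key that is up stands 17 mm above the box's top, so its top is 77 mm above the bench. The numbers do not tell the place in the row.
- key_4_top (a point): centre of the top face of key 4, one of the four identical white keys; moves with it. The cap is 34 (x) x 32 (y) mm and a key that is up stands 17 mm above the box's top, so its top is 77 mm above the bench. The numbers do not tell the place in the row.
- key_cap_1 (a joint): how far key 1 is down, in m: 0 up, 0.0055 latched, 0.014 at its hard stop. An up key gives way at 3 N, is 2.5 mm down at 5 N and 7 mm at 9 N; pushed beyond 7 mm it may latch. The one latched key stands 5.5 mm lower and is firm up to 7 N; pushed on until it is 9 mm or more down (about 11 N, 13 N at 11 mm) and let go, it springs up to 0.
- key_cap_2 (a joint): how far key 2 is down, in m: 0 up, 0.0055 latched, 0.014 at its hard stop. An up key gives way at 3 N, is 2.5 mm down at 5 N and 7 mm at 9 N; pushed beyond 7 mm it may latch. The one latched key stands 5.5 mm lower and is firm up to 7 N; pushed on until it is 9 mm or more down (about 11 N, 13 N at 11 mm) and let go, it springs up to 0.
- key_cap_3 (a joint): how far key 3 is down, in m: 0 up, 0.0055 latched, 0.014 at its hard stop. An up key gives way at 3 N, is 2.5 mm down at 5 N and 7 mm at 9 N; pushed beyond 7 mm it may latch. The one latched key stands 5.5 mm lower and is firm up to 7 N; pushed on until it is 9 mm or more down (about 11 N, 13 N at 11 mm) and let go, it springs up to 0.
- key_cap_4 (a joint): how far key 4 is down, in m: 0 up, 0.0055 latched, 0.014 at its hard stop. An up key gives way at 3 N, is 2.5 mm down at 5 N and 7 mm at 9 N; pushed beyond 7 mm it may latch. The one latched key stands 5.5 mm lower and is firm up to 7 N; pushed on until it is 9 mm or more down (about 11 N, 13 N at 11 mm) and let go, it springs up to 0.
- petri_dish: closed glass petri dish, 61 mm across, 13 mm high, to the right of the box; a bystander. Origin: centre of its underside.
- crucible: white porcelain crucible with lid, 43 mm across, 46 mm high, to the left of the box; a bystander. Origin: centre of its underside.
- weighing_bottle: glass weighing bottle, 41 mm across, 52 mm high, in front of the box; a bystander. Origin: centre of its underside.
- marker_pen: white marker pen with blue cap lying in front of the box, 135 mm long, 17 mm thick; a bystander. Origin: centre of its underside.

How it is judged:
By the outcome, as a careful person would: the job done as asked, in the order asked, and still so for the second after the job is handed in, with the robot touching nothing.
It also fails if it takes over 51 s, if anything falls off the work surface, if the arm or the gripper's body presses on something with over 40 N, if the wrist force passes 120 N, or if a joint passes its speed limit or range.

ROBOT

A 7-joint arm with a two-finger parallel gripper is mounted at the origin on a cart in front of the work surface, level with it; the furniture and walls round the work are solid. World frame = base frame: x ahead of the robot, y to its left, z up, the work surface at z = 0. Lengths are in mm, angles in rad, forces in N, time in s.
With the tool pointing down it reaches from about 400 to 900 mm from the base axis. Payload 5.6 kg.
Tool frame: the origin (TCP) lies midway between the tips of the shut fingers; the grasp point (between the pads) lies 19 mm behind it; x points along the fingers, y is the direction in which the jaws open and shut, and the axes are right-handed (so a half turn about x gives the same grasp; the last joint's range is limited). The gripper opens to 92 mm and grips with 3 to 60 N. Pads are 20 mm wide; open, the fingers measure 128 mm over their backs; the gripper's body (75 mm by 189 mm) begins 69 mm behind the grasp point.
Start: joints at [-1.231, 0.468, -0.012, 1.603, 0.006, 1.071, -0.056], TCP at [242.828, 602.946, 214.592] pointing down, gripper open.
Joint ranges: [-2.53, 2.53], [-0.31, 2.02], [-1.57, 1.55], [0.28, 2.44], [-1.29, 4.43], [0.15, 1.84], [-2.92, 2.92]. Speed limits (rad/s): [2.57, 2.57, 3.14, 3.14, 3.14, 3.14, 3.14].

INTERFACE

Orientations are given as a unit quaternion [w, x, y, z].
In Python, from rig import r, eyes gives the robot as it stands.
- The arm moves only by the shell command python3 -m inch 'ROWS' [FORCE]. ROWS is JSON, a list of rows, each a list of 5 numbers: the closure, from -1 (fully open) to 1 (shut), so that 0 is half open, then the shift along the tool's x, y, z normalised to -1 to 1, where 1 is 500 mm, then the turn about the tool's x normalised to -1 to 1, where 1 is 60 degrees. A call has 1 to 20 rows; each row is the pose to reach, as a shift and turn from the pose commanded when the call began, along the tool's axes at that moment; what a row does not reach only later rows make up. A row lasts 1/12 s, in which the tool goes at most 41.7 mm and 7.16 degrees, less where a joint would pass 70% of its speed; a pose out of reach is approached as far as the arm can. A call with a number of a shift or a turn outside -1 to 1 is refused whole. A call with a gripper value outside its range is refused whole. The fingers move at their own pace and stop on an object; FORCE is the grip in N (left out, the last holds). Time passes only in rows, so rows that repeat a pose let the fingers close. It gives the time, the measured TCP pose, the force and the opening at its end, in the units of the state.
- r.read_state(): the state, without advancing time (a new reading comes with each control period).
- eyes.get_image(name): name is "scene" or "top" or "wrist"; returns the picture (420x560x3 uint8, red, green, blue); there is no depth.
- eyes.camera_info(name): a dict with "camera_matrix" (3x3 intrinsics, pixels), "D" ([k1, k2, p1, p2, k3] as OpenCV has them; the pictures are not rectified), "R" (3x3) and "t" (3): a world point X has camera coordinates R X + t; the wrist camera has in their place "tool_from_camera" (4x4, takes a point from camera to tool coordinates, whose origin is the TCP and whose axes are the tool frame's). Camera axes: x right, y down, z forward; pixel columns grow to the right and rows downward; lengths in mm; the calibration is good to about 2 mm. A picture is of the moment at which its call begins: read the wrist's pose just before it. camera_info takes no time and is no camera call.
- r.hand_in(): hands the job in, once; it reports no verdict.
The state is a dict: "time_s": time; "joint_positions": joint angles; "joint_velocities": joint speeds; "tau": joint torques, N m; "tcp_pos": TCP position; "eef_rot": TCP orientation; "wrist_force": force on the tool from outside, world axes, zero at the start; "moment": the same for the moment, N m; "gripper_width": opening from 0.0 (shut) to 1.0 (fully open).
Only numpy, scipy, OpenCV 4.12 (cv2) and the standard library are available. Lean on these libraries where they do the work, as an engineer would, in place of code of your own. Each camera call takes 0.05 s, during which the arm holds its last target.

## Working session

There is one attempt and no reset: what is moved stays moved. The work goes in short steps, Python scripts to look and compute and a shell command to move; the robot and the scene stay as the last step left them, time stands still between calls to the robot, and variables do not carry over. Pictures are saved under pics/ and viewed, and the job is handed in when it is done.

```bash
mkdir -p pics; ls
python3 - <<'E'
from rig import r, eyes
import cv2
print(r.read_state())
for n in ("scene","top"):
    cv2.imwrite(f"pics/{n}0.png",eyes.get_image(n)[:,:,::-1])
    print(n,eyes.camera_info(n))
print(eyes.camera_info("wrist"))
E
```

```text
pics
{'time_s': 0.0, 'joint_positions': array([-1.2309815 ,  0.4683589 , -0.01158265,  1.60358919,  0.00599185,
        1.07140158, -0.05626075]), 'joint_velocities': array([ 0.00029293,  0.00221953,  0.00109725, -0.0009027 , -0.00092097,
        0.00045408, -0.00188936]), 'tau': array([ 4.06176878e-05, -5.20588303e+01, -1.22025658e-02, -2.43742740e+01,
       -5.65624866e-02,  1.75795297e-02,  1.69667333e-04]), 'tcp_pos': array([242.65895623, 602.39583303, 213.66644876]), 'eef_rot': array([ 0.69411704,  0.13393205,  0.69426258, -0.13514146]), 'wrist_force': array([-0.67398775,  0.79239307,  0.10489608]), 'moment': array([ 0.03939407, -0.01297027, -0.01608701]), 'gripper_width': 1.000112436363055}
scene {'camera_matrix': array([[540.13881959,   0.        , 276.4743916 ],
       [  0.        , 540.13881959, 208.26125654],
       [  0.        ,   0.        ,   1.        ]]), 'D': array([0.00136156, 0.        , 0.        , 0.        , 0.        ]), 'R': array([[-0.47334206, -0.88084861,  0.00728164],
       [-0.57626055,  0.30339217, -0.75886558],
       [ 0.6662365 , -0.36339912, -0.65
[... 479 characters left out ...]
84632e-02, -9.93079584e-01]]), 't': array([140.4653586 , 522.71488836, 872.97110221])}
{'camera_matrix': array([[300.32460313,   0.        , 281.64258745],
       [  0.        , 300.32460313, 214.3468838 ],
       [  0.        ,   0.        ,   1.        ]]), 'D': array([-0.00612689,  0.        ,  0.        ,  0.        ,  0.        ]), 'tool_from_camera': array([[-7.93131897e-05, -2.76517917e-01,  9.61008759e-01,
        -1.69494211e+02],
       [ 9.99999833e-01, -5.72381637e-04, -8.21642891e-05,
        -4.34321387e-01],
       [ 5.72783665e-04,  9.61008592e-01,  2.76517916e-01,
        -7.86802729e+01],
       [ 0.00000000e+00,  0.00000000e+00,  0.00000000e+00,
         1.00000000e+00]])}
```

View pics/scene0.png

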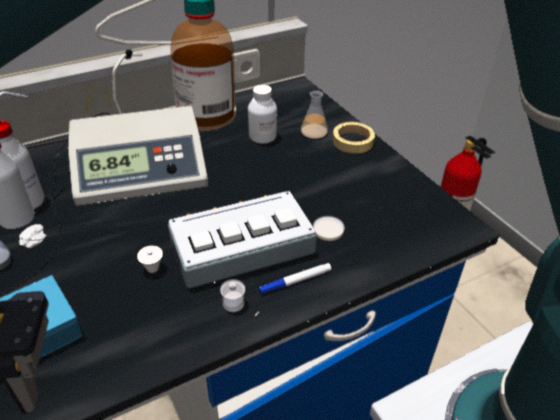

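View pics/top0.png

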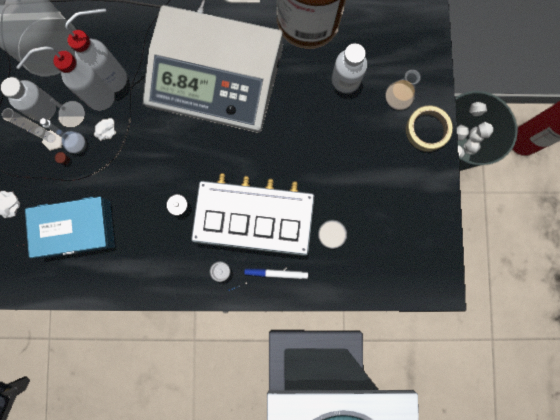

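The top view shows the box centred near (253,218), with keys at about (214,222), (239,224), (265,227) and (289,230), left to right as the robot sees them. I'll enlarge it.

Run:
```python
import cv2
i=cv2.imread("pics/top0.png")[170:290,150:360]
cv2.imwrite("pics/top0c.png",cv2.resize(i,None,fx=3.8,fy=3.8,interpolation=cv2.INTER_CUBIC))
```

```text
(no output)
```

View pics/top0c.png

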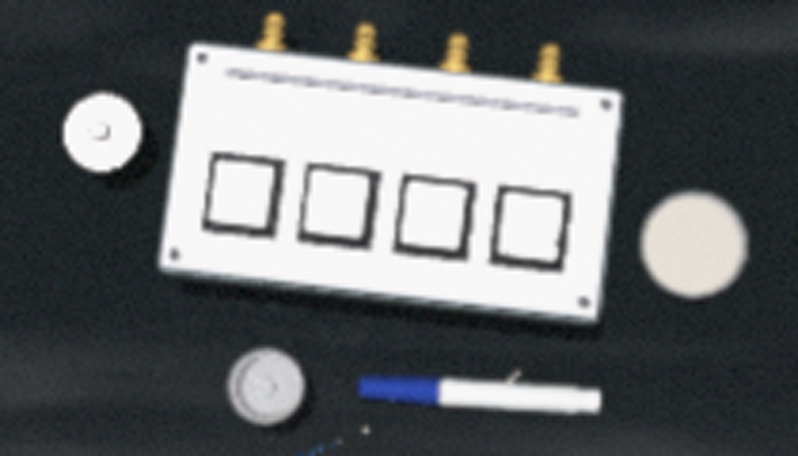

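The enlarged crop shows the box-top corners at crop pixels TL(190,45), TR(622,92), BR(600,322), BL(161,270). The key caps are centred near (243,194), (339,204), (434,216), (530,227).

```bash
cat > h.py <<'E'
import numpy as np, cv2
from rig import r, eyes
from scipy.spatial.transform import Rotation as R
def ray(name,px,z):
    c=eyes.camera_info(name); p=cv2.undistortPoints(np.array(px,float).reshape(-1,1,2),c["camera_matrix"],c["D"]).reshape(-1,2)
    d=np.c_[p,np.ones(len(p))]@c["R"]; o=-c["R"].T@c["t"]
    return o+d*((np.broadcast_to(z,len(p))-o[2])/d[:,2])[:,None]
def rot(s): return R.from_quat(s["eef_rot"],scalar_first=True).as_matrix()
E
python3 - <<'E'
from h import *
np.set_printoptions(precision=1,suppress=True)
f=lambda a:np.array(a)/3.8+[150,170]-0.37
C=ray("top",f([(190,45),(622,92),(600,322),(161,270)]),60);print(C, np.linalg.norm(C-np.roll(C,1,0),axis=1))
K=ray("top",f([(243,194),(339,204),(434,216),(530,227)]),77);print(K)
c=C.mean(0); 
yl=C[0]-C[1]+C[3]-C[2]; th=np.arctan2(-yl[0],yl[1]);print("c",c,"yaw",th,np.degrees(th))
Rz=np.array([[np.cos(th),-np.sin(th)],[np.sin(th),np.cos(th)]])
for y in (78,26,-26,-78): print(c[:2]+Rz@[-18,y])
B=ray("top",f([(102,132),(266,387),(694,245),(360,386),(602,401)]),[46,52,13,10,10]);print(B)
s=r.read_state();print(rot(s))
# scene image check: reproject keys
ci=eyes.camera_info("scene")
for n in ("scene",):
  P=np.array([[*(c[:2]+Rz@[-18,y]),77] for y in (78,26,-26,-78)])
  print(cv2.projectPoints(P,cv2.Rodrigues(ci["R"])[0],ci["t"],ci["camera_matrix"],ci["D"])[0].reshape(-1,2))
i=cv2.imread("pics/scene0.png")[180:300,130:350]
cv2.imwrite("pics/scene0c.png",cv2.resize(i,None,fx=3.6,fy=3.6,interpolation=cv2.INTER_CUBIC))
E
```

```text
[[590.9 296.6  60. ]
 [564.   60.5  60. ]
 [439.5  73.6  60. ]
 [467.6 309.8  60. ]] [124.  237.6 125.2 237.9]
[[507.  263.3  77. ]
 [501.5 212.2  77. ]
 [495.1 161.8  77. ]
 [489.1 111.1  77. ]]
c [515.5 185.1  60. ] yaw -0.1159185104568166 -6.6416414166186915
[506.7 264.7]
[500.6 213. ]
[494.6 161.4]
[488.6 109.7]
[[544.9 347.3  46. ]
 [405.  253.3  52. ]
 [484.1  17.1  13. ]
 [405.  206.1  10. ]
 [396.5  69.8  10. ]]
[[-0.   0.4  0.9]
 [-0.   0.9 -0.4]
 [-1.  -0.   0. ]]
[[203.1 236. ]
 [232.1 228.6]
 [260.2 221.4]
 [287.4 214.3]]
```

View pics/scene0c.png

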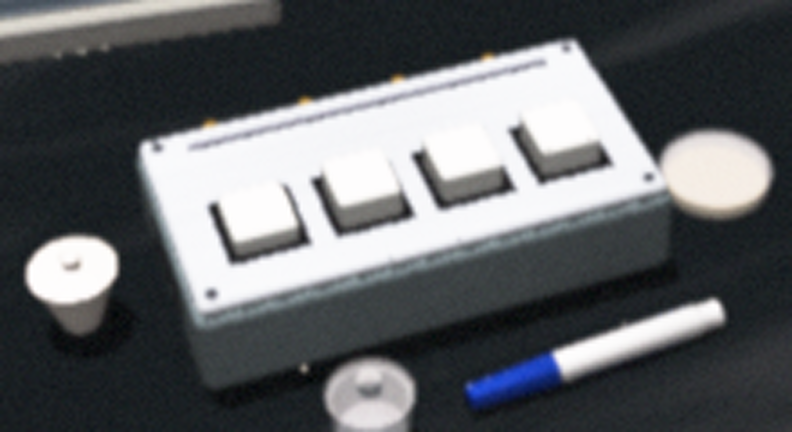

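```bash
cat >> h.py <<'E'
KEYS=[(507,264.2),(501.2,212.7),(494.9,161.6),(488.9,110.4)]
def to(x,y,z):
    s=r.read_state(); d=np.array([x,y,z])-s["tcp_pos"]; M=rot(s)
    by=np.array([0.1157,0.9933,0]); loc=M.T@by
    ang=np.degrees(np.arctan2(loc[2],loc[1]))
    print("t",round(s["time_s"],2),"tcp",s["tcp_pos"].round(1),"F",s["wrist_force"].round(2),"w",round(s["gripper_width"],3))
    print("shift",(M.T@d/500).round(4),"turn deg",ang.round(2),"norm",(ang/60).round(3),"tilt",M[:,0].round(3))
E
python3 -c "
from h import *
to(507,264.2,200)"
```

```text
t 0.1 tcp [242.7 602.5 213.8] F [ 0.43 -0.27 -0.16] w 1.002
shift [ 0.0283 -0.43    0.7431] turn deg -15.29 norm -0.255 tilt [-0.    -0.001 -1.   ]
```

```bash
python3 -m inch '[[1,0,-0.015,0.026,-0.01],[1,0,-0.045,0.078,-0.04],[1,0.005,-0.08,0.138,-0.08],[1,0.01,-0.12,0.207,-0.12],[1,0.015,-0.16,0.276,-0.16],[1,0.02,-0.2,0.346,-0.2],[1,0.025,-0.24,0.415,-0.24],[1,0.028,-0.28,0.484,-0.255],[1,0.028,-0.32,0.553,-0.255],[1,0.028,-0.36,0.622,-0.255],[1,0.028,-0.39,0.674,-0.255],[1,0.028,-0.413,0.714,-0.255],[1,0.028,-0.425,0.735,-0.255],[1,0.028,-0.43,0.743,-0.255],[1,0.028,-0.43,0.743,-0.255],[1,0.028,-0.43,0.743,-0.255],[1,0.028,-0.43,0.743,-0.255]]' 10; python3 -c "
from h import *
to(507,264.2,95)
p=r.read_state();cv2.imwrite('pics/w1.png',eyes.get_image('wrist')[:,:,::-1])
cv2.imwrite('pics/t1.png',eyes.get_image('top')[:,:,::-1])
"
```

```text
time_s: 1.52
tcp_pos: [505.8, 266.7, 200.5]
eef_rot: [0.706, 0.04, 0.706, -0.04]
wrist_force: [-0.2, -0.2, 0.5]
gripper_width: 0.003
t 1.52 tcp [505.8 266.7 200.5] F [-0.17 -0.18  0.53] w 0.003
shift [ 0.2109 -0.0048  0.003 ] turn deg 0.18 norm 0.003 tilt [-0.001  0.001 -1.   ]
```

View pics/w1.png

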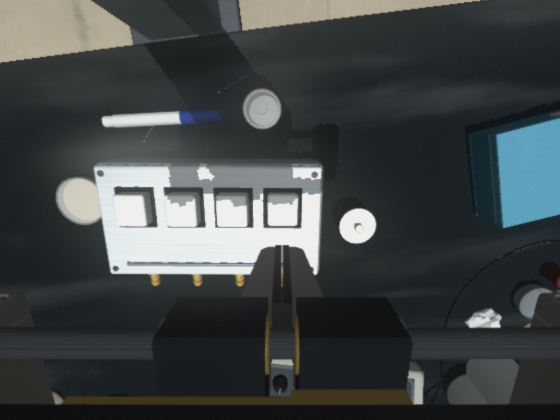

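The wrist view, which is turned half round, has the leftmost key at (283,208) and the fingers at (281,250), so they line up. The other keys are at (233,209), (184,209) and (133,210). I'll use these for a second measurement of the key positions.

Run:
```python
from h import *
s=r.read_state();ci=eyes.camera_info("wrist");T=ci["tool_from_camera"];M=rot(s)
p=cv2.undistortPoints(np.array([[282.5,206],[232.5,207.5],[183,208],[132,209.5]]).reshape(-1,1,2),ci["camera_matrix"],ci["D"]).reshape(-1,2)
d=np.c_[p,np.ones(4)]@(M@T[:3,:3]).T; o=s["tcp_pos"]+M@T[:3,3]
print((o+d*((np.array([71.5,77,77,77])-o[2])/d[:,2])[:,None]).round(1))
i=cv2.imread("pics/w1.png")[150:290,80:340]
cv2.imwrite("pics/w1c.png",cv2.resize(i,None,fx=3,fy=3,interpolation=cv2.INTER_CUBIC))
```

```text
[[504.4 267.2  71.5]
 [498.8 217.   77. ]
 [493.6 167.3  77. ]
 [489.3 115.6  77. ]]
```

View pics/w1c.png

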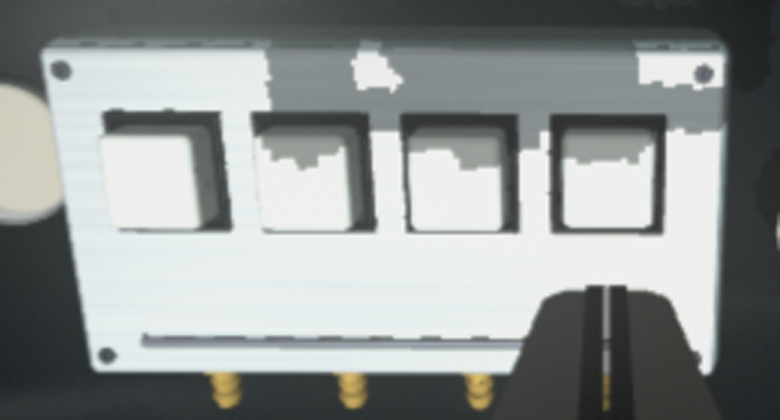

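Both measurements agree within about 4 mm, and the finger has 16 mm of clearance to the next key, so I'll use the mean. Now down over the leftmost key.

```bash
sed -i 's/^KEYS=.*/KEYS=[(506,265.5),(500,214.5),(494.2,164),(489,112.5)]/' h.py; python3 -m inch '[[1,0.03,0,0,0],[1,0.09,0,0,0],[1,0.15,0,0,0],[1,0.2,0,0,0],[1,0.225,0,0,0],[1,0.235,0,0,0],[1,0.235,0,0,0],[1,0.235,0,0,0]]' ; python3 -c "
from h import *
to(*KEYS[0],77)"
```

```text
time_s: 2.28
tcp_pos: [507.8, 265.4, 84.1]
eef_rot: [0.706, 0.041, 0.705, -0.04]
wrist_force: [0.2, -0.3, -0.3]
gripper_width: 0.006
t 2.28 tcp [507.8 265.4  84.1] F [ 0.19 -0.35 -0.33] w 0.006
shift [ 0.0142 -0.0003 -0.0035] turn deg 0.03 norm 0.001 tilt [ 0.001  0.001 -1.   ]
```

```bash
python3 -m inch '[[1,0.006,0,0,0],[1,0.012,0,0,0],[1,0.016,0,0,0],[1,0.018,0,0,0],[1,0.018,0,0,0],[1,0.018,0,0,0]]'; python3 -m inch '[[1,0.002,0,0,0],[1,0.002,0,0,0]]'
```

```text
time_s: 2.78
tcp_pos: [507.2, 264.7, 74.2]
eef_rot: [0.706, 0.041, 0.706, -0.041]
wrist_force: [0.1, 0.5, 0.4]
gripper_width: 0.004
time_s: 2.95
tcp_pos: [507.1, 264.7, 73.0]
eef_rot: [0.706, 0.041, 0.706, -0.041]
wrist_force: [0.7, 0.6, 0.1]
gripper_width: 0.003
```

```bash
python3 -m inch '[[1,0.002,0,0,0],[1,0.002,0,0,0]]'; python3 -m inch '[[1,0.0015,0,0,0],[1,0.0015,0,0,0]]'
```

```text
time_s: 3.12
tcp_pos: [507.2, 264.8, 72.2]
eef_rot: [0.706, 0.041, 0.706, -0.041]
wrist_force: [-0.1, -0.8, 1.4]
gripper_width: 0.004
time_s: 3.28
tcp_pos: [507.3, 264.8, 72.0]
eef_rot: [0.706, 0.041, 0.706, -0.041]
wrist_force: [-0.8, 0.2, 7.2]
gripper_width: 0.005
```

Leftmost key: no contact at 77, then firm contact at about 72 (7 N with almost no travel). That's how the latched key should feel. I'll lift and tap the second key.

```bash
python3 -m inch '[[1,-0.015,0,0,0],[1,-0.04,0,0,0],[1,-0.04,-0.02,0,0],[1,-0.04,-0.06,0,0],[1,-0.04,-0.09,0,0],[1,-0.04,-0.103,0,0],[1,-0.04,-0.103,0,0],[1,-0.04,-0.103,0,0]]' ; python3 -c "
from h import *
to(*KEYS[1],79)"
```

```text
time_s: 3.95
tcp_pos: [501.4, 213.4, 91.5]
eef_rot: [0.706, 0.041, 0.706, -0.041]
wrist_force: [-0.1, 0.8, 0.8]
gripper_width: 0.006
t 3.95 tcp [501.4 213.4  91.5] F [-0.14  0.82  0.78] w 0.006
shift [ 0.0251  0.0019 -0.003 ] turn deg -0.05 norm -0.001 tilt [ 0.  0. -1.]
```

```bash
python3 -m inch '[[1,0.01,0,0,0],[1,0.02,0,0,0],[1,0.025,0,0,0],[1,0.025,0,0,0],[1,0.025,0,0,0]]'; python3 -m inch '[[1,0.003,0,0,0],[1,0.003,0,0,0]]';python3 -m inch '[[1,0.0015,0,0,0],[1,0.0015,0,0,0]]'
```

```text
time_s: 4.37
tcp_pos: [500.9, 213.9, 78.4]
eef_rot: [0.706, 0.041, 0.706, -0.041]
wrist_force: [0.5, 0.6, -0.6]
gripper_width: 0.005
time_s: 4.53
tcp_pos: [501.3, 213.9, 77.4]
eef_rot: [0.706, 0.041, 0.706, -0.041]
wrist_force: [-1.0, -0.1, 2.8]
gripper_width: 0.003
time_s: 4.7
tcp_pos: [501.3, 213.9, 76.9]
eef_rot: [0.706, 0.041, 0.706, -0.041]
wrist_force: [-0.9, -0.6, 3.3]
gripper_width: 0.009
```

```bash
python3 -m inch '[[1,0.0025,0,0,0],[1,0.0025,0,0,0]]'; python3 -m inch '[[1,-0.012,0,0,0],[1,-0.03,0,0,0],[1,-0.03,-0.02,0,0],[1,-0.03,-0.06,0,0],[1,-0.03,-0.09,0,0],[1,-0.03,-0.102,0,0],[1,-0.03,-0.102,0,0],[1,-0.03,-0.102,0,0]]'; python3 -c "
from h import *
to(*KEYS[2],78.5)"
```

```text
time_s: 4.87
tcp_pos: [501.3, 213.9, 75.6]
eef_rot: [0.706, 0.041, 0.706, -0.041]
wrist_force: [-1.3, 0.5, 4.3]
gripper_width: 0.005
time_s: 5.53
tcp_pos: [495.5, 162.9, 90.6]
eef_rot: [0.706, 0.041, 0.706, -0.041]
wrist_force: [-0.3, 0.4, 0.1]
gripper_width: 0.005
t 5.53 tcp [495.5 162.9  90.6] F [-0.28  0.37  0.11] w 0.005
shift [ 0.0241  0.0019 -0.0028] turn deg -0.03 norm -0.001 tilt [ 0.  0. -1.]
```

The second key touched at 77.4 and gave about 1.5 mm at 4.3 N, so it is up. Third key next.

```bash
python3 -m inch '[[1,0.01,0,0,0],[1,0.02,0,0,0],[1,0.024,0,0,0],[1,0.024,0,0,0],[1,0.024,0,0,0]]'; python3 -m inch '[[1,0.0035,0,0,0],[1,0.0035,0,0,0]]';python3 -m inch '[[1,0.0025,0,0,0],[1,0.0025,0,0,0]]'
```

```text
time_s: 5.95
tcp_pos: [495.0, 163.3, 78.0]
eef_rot: [0.706, 0.041, 0.706, -0.041]
wrist_force: [0.6, -0.1, 0.4]
gripper_width: 0.002
time_s: 6.12
tcp_pos: [495.4, 163.2, 76.6]
eef_rot: [0.706, 0.041, 0.706, -0.041]
wrist_force: [-1.8, 0.5, 3.4]
gripper_width: 0.0
time_s: 6.28
tcp_pos: [495.4, 163.2, 75.5]
eef_rot: [0.706, 0.041, 0.706, -0.041]
wrist_force: [-1.2, 0.8, 3.9]
gripper_width: 0.003
```

The third key is up: contact at about 77, giving way at 3.9 N. Now the fourth.

```bash
python3 -m inch '[[1,-0.012,0,0,0],[1,-0.03,0,0,0],[1,-0.03,-0.02,0,0],[1,-0.03,-0.06,0,0],[1,-0.03,-0.09,0,0],[1,-0.03,-0.102,0,0],[1,-0.03,-0.102,0,0],[1,-0.03,-0.102,0,0]]'; python3 -m inch '[[1,0.01,0,0,0],[1,0.02,0,0,0],[1,0.024,0,0,0],[1,0.024,0,0,0],[1,0.024,0,0,0]]'; python3 -m inch '[[1,0.0035,0,0,0],[1,0.0035,0,0,0]]'
```

```text
time_s: 6.95
tcp_pos: [489.5, 112.2, 90.6]
eef_rot: [0.706, 0.041, 0.706, -0.041]
wrist_force: [0.5, 0.2, 0.4]
gripper_width: 0.003
time_s: 7.37
tcp_pos: [489.2, 112.6, 78.0]
eef_rot: [0.706, 0.041, 0.706, -0.041]
wrist_force: [-0.5, -0.3, -0.4]
gripper_width: 0.003
time_s: 7.53
tcp_pos: [489.5, 112.6, 76.6]
eef_rot: [0.706, 0.041, 0.706, -0.041]
wrist_force: [-0.5, 0.1, 3.2]
gripper_width: 0.005
```

```bash
python3 -m inch '[[1,0.0025,0,0,0],[1,0.0025,0,0,0]]'; python3 -m inch '[[1,-0.015,0,0,0],[1,-0.04,0,0,0],[1,-0.04,0.02,0,0],[1,-0.04,0.08,0,0],[1,-0.04,0.15,0,0],[1,-0.04,0.22,0,0],[1,-0.04,0.28,0,0],[1,-0.04,0.3,0,0],[1,-0.04,0.307,0,0],[1,-0.04,0.307,0,0],[1,-0.04,0.307,0,0]]';  python3 -c "
from h import *
to(*KEYS[0],72.5)
cv2.imwrite('pics/s2.png',eyes.get_image('scene')[:,:,::-1])"
```

```text
time_s: 7.7
tcp_pos: [489.5, 112.6, 75.5]
eef_rot: [0.706, 0.041, 0.706, -0.041]
wrist_force: [-1.6, 1.0, 4.5]
gripper_width: 0.009
time_s: 8.62
tcp_pos: [507.0, 263.0, 95.0]
eef_rot: [0.706, 0.041, 0.706, -0.042]
wrist_force: [0.3, 0.2, 0.5]
gripper_width: 0.004
t 8.62 tcp [507. 263.  95.] F [0.31 0.24 0.46] w 0.004
shift [ 0.045   0.0049 -0.0026] turn deg -0.08 norm -0.001 tilt [-0.001 -0.001 -1.   ]
```

View pics/s2.png

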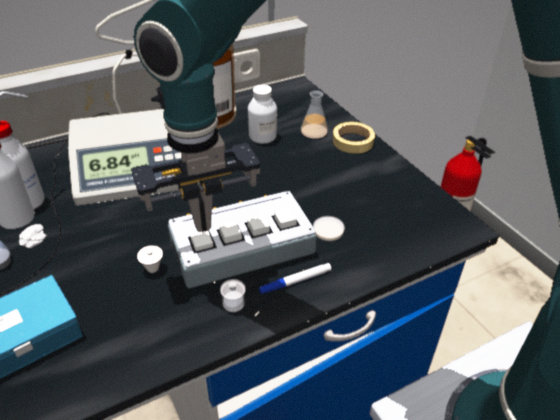

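The fourth key is up too (4.5 N at 75.5). In the scene view the fingers are back over the leftmost key at (203,232) and nothing has moved. Now the firm press, in steps.

```bash
python3 -m inch '[[1,0.015,0.003,0,0],[1,0.03,0.003,0,0],[1,0.042,0.003,0,0],[1,0.044,0.003,0,0],[1,0.044,0.003,0,0]]'; python3 -m inch '[[1,0.003,0,0,0],[1,0.006,0,0,0],[1,0.008,0,0,0],[1,0.008,0,0,0]]'
```

```text
time_s: 9.08
tcp_pos: [507.0, 265.5, 72.6]
eef_rot: [0.706, 0.041, 0.706, -0.042]
wrist_force: [0.2, 0.2, -0.1]
gripper_width: 0.006
time_s: 9.42
tcp_pos: [507.4, 266.0, 70.2]
eef_rot: [0.706, 0.041, 0.706, -0.041]
wrist_force: [-3.0, -2.4, 8.7]
gripper_width: 0.004
```

```bash
python3 -m inch '[[1,0.002,0,0,0],[1,0.004,0,0,0],[1,0.004,0,0,0]]'; python3 -m inch '[[1,0.002,0,0,0],[1,0.002,0,0,0]]'
```

```text
time_s: 9.67
tcp_pos: [507.4, 266.0, 68.5]
eef_rot: [0.706, 0.041, 0.706, -0.041]
wrist_force: [-2.6, -2.4, 10.4]
gripper_width: 0.002
time_s: 9.83
tcp_pos: [507.4, 266.0, 67.6]
eef_rot: [0.706, 0.041, 0.706, -0.041]
wrist_force: [-3.4, -1.7, 11.5]
gripper_width: 0.003
```

```bash
python3 -m inch '[[1,0.002,0,0,0],[1,0.002,0,0,0]]'; python3 -m inch '[[1,-0.01,0,0,0],[1,-0.03,0,0,0],[1,-0.07,0,0,0],[1,-0.07,0,0,0],[1,-0.07,0,0,0]]'; python3 -c "
from h import *
for n in ('scene','wrist'): 
  i=eyes.get_image(n)[:,:,::-1]
  i=i[180:300,130:350] if n=='scene' else i[150:300,80:340]
  cv2.imwrite(f'pics/{n}3.png',cv2.resize(i,None,fx=3,fy=3,interpolation=cv2.INTER_CUBIC))"
```

```text
time_s: 10.0
tcp_pos: [507.4, 266.0, 66.7]
eef_rot: [0.706, 0.041, 0.706, -0.041]
wrist_force: [-3.8, -2.1, 12.9]
gripper_width: 0.006
time_s: 10.42
tcp_pos: [508.0, 266.8, 101.3]
eef_rot: [0.707, 0.041, 0.705, -0.04]
wrist_force: [0.2, -0.7, 0.4]
gripper_width: 0.007
```

View pics/scene3.png

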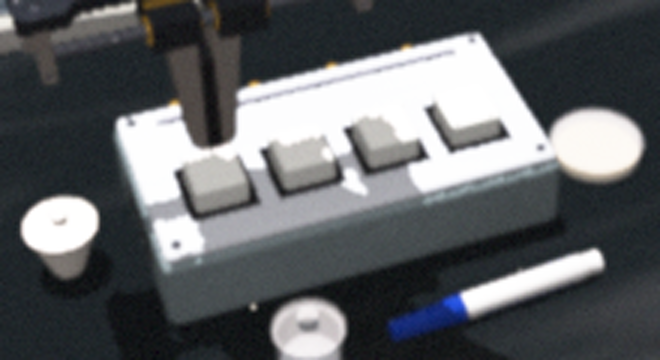

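The leftmost key at crop (215,178) now looks as tall as its neighbours. I'll move clear and take an unshaded look.

```bash
python3 -m inch '[[1,-0.05,0,0,0],[1,-0.13,0,0,0],[1,-0.2,0.02,0,0],[1,-0.22,0.08,0,0],[1,-0.22,0.15,0,0],[1,-0.22,0.23,0,0],[1,-0.22,0.31,0,0],[1,-0.22,0.38,0,0],[1,-0.22,0.42,0,0],[1,-0.22,0.43,0,0],[1,-0.22,0.43,0,0],[1,-0.22,0.43,0,0]]'; python3 -c "
from h import *
for n in ('scene','top'): 
  i=eyes.get_image(n)[:,:,::-1]; cv2.imwrite(f'pics/{n}4.png',i)
  if n=='scene': cv2.imwrite('pics/scene4c.png',cv2.resize(i[180:300,130:350],None,fx=3.6,fy=3.6,interpolation=cv2.INTER_CUBIC))"
```

```text
time_s: 11.52
tcp_pos: [532.2, 478.2, 209.0]
eef_rot: [0.706, 0.04, 0.706, -0.042]
wrist_force: [0.8, -1.7, 0.1]
gripper_width: 0.006
```

View pics/scene4c.png

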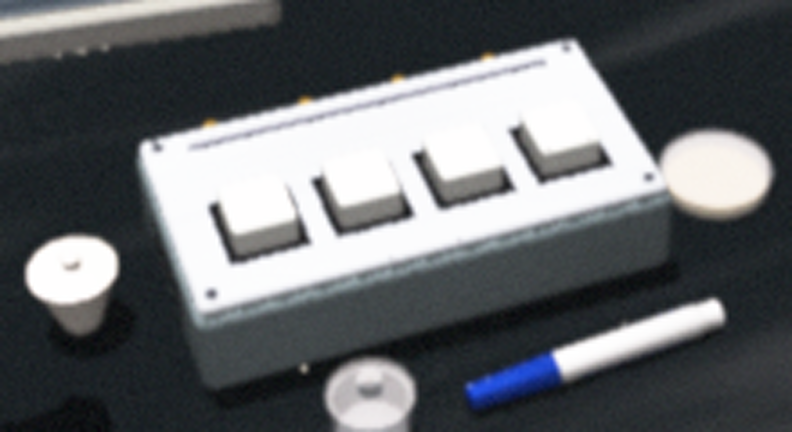

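View pics/top4.png

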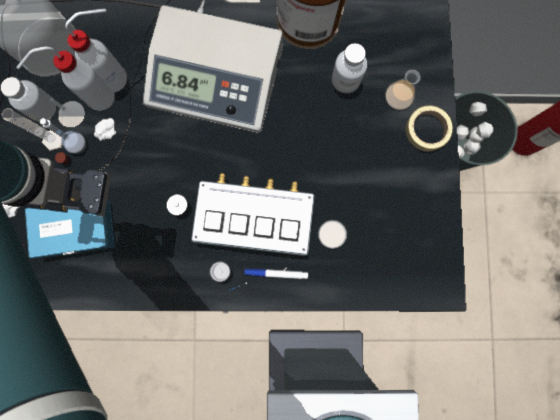

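All four caps now show equally tall front faces; the leftmost, at crop (260,215), has risen compared with the first picture. The bystanders are where they were, and the arm is clear at z = 209 and still. I'm handing in.

```bash
python3 -c "
from rig import r
s=r.read_state();print(abs(s['joint_velocities']).max(),s['wrist_force'])
print(r.hand_in())"
```

```text
0.010033055548783677 [-0.32633293 -0.37557173 -0.21430077]
the job is handed in; nothing more can be done
None
```

The latched key was the leftmost one. I released it, all four keys now stand up, and the job was handed in at about 11.6 s.

- **Taps, left to right:** The first key sat low and was firm, touching at about 72 mm with about 7 N. The other three touched at about 77 mm and gave way by 1–2 mm at 4–4.5 N.
- **Release press:** I pressed the leftmost key to about 10.5 mm down, with a peak of 12.9 N, then let it spring up.
- **Last checks:** The final pictures show all four keys equally tall and the petri dish, crucible, weighing bottle and pen where they were. The arm was clear and still, with about zero wrist force. I judged the released key from the pictures only and did not touch it again.
- **Disagreements:** The top and wrist cameras placed the keys 3–5 mm apart sideways, so I used the mean. The first tap reached 7.2 N, just over the stated 7 N firm limit, but the key did not move noticeably.

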